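# Seat the bayonet lamp cartridge and hold it locked

## Task

Fit the lamp cartridge (the one with the flat-sided grip and two lugs) into the bayonet lamp socket on the table: lower its lugs through the two notches, press it down against the spring until its flange is flush on the socket's rim, and, keeping it pressed, twist it a quarter turn clockwise as seen from above, up to the stop. The socket's springs would turn it back and lift it again, so finish while still holding it: pressed flush, turned to the stop, fingers gripping. Leave the other loose things where they stand.

Things in the scene. Friction and masses are not known exactly. Their poses are not given: they have to be found in the camera images.
- cartridge: Lamp cartridge, bare metal, loose, 0.1 to 0.2 kg, 62 mm tall, standing upright. Origin at the centre of its foot, z up. Round plug 26 mm in diameter, z 0 to 21 mm (foot chamfered to 22 mm), with two lugs: a bar 44 mm long tip to tip along x, 8 mm wide, z 3 to 11 mm. Round flange 60 mm in diameter, z 21 to 26 mm. Above it the grip. Half a turn about z makes no difference.
- grip (a point): Middle of the cartridge's flat-sided grip, 44 mm above its foot; axes as the cartridge. The grip is 40 mm long along x (the direction of the lugs), 24 mm thick along y (take it across these flats) and 36 mm high, z 26 to 62 mm of the cartridge.
- flange (a point): Centre of the underside of the cartridge's flange, 21 mm above its foot; axes as the cartridge.
- socket: Bayonet lamp socket, fixed to the table: 88 mm square base plate, round barrel 76 mm in diameter, rim 50 mm above the table, a short round cable connector standing out of the barrel at its +x side. Origin on the table under its centre, z up. The two notches in the rim point to +x and -x. Half a turn about z makes no difference to the fit.
- socket_rim (a point): Centre of the rim, on the socket's axis, 50 mm above the table; axes as the socket. Bore 30 mm in diameter, two notches 12 mm wide reaching 24.5 mm from the axis, all with a 2 mm chamfer on top. The rim is a lip 6 mm thick; below it the lugs have room to turn, but only while the flange is less than 4 mm above the rim.
- press (a joint): Sprung plunger in the socket, on which the cartridge's foot lands (9 mm below the rim): travel in m, 0 at rest, 0.012 when the flange is flush on the rim. Spring 4 N at rest, 10 N at 0.012. If no longer pressed, it lifts the turned cartridge until the lugs meet the lip (0.008).
- twist (a joint): Sprung rotor on the plunger, rad, 0 at rest, growing clockwise seen from above, stop at 1.40. Upright dogs on it flank the lugs with 2.5 mm play each side and go along with them, so the cartridge turns about 1.53 rad from the notches to the stop. Spring 0.03 N m at rest, 0.10 N m at the stop; it turns back when released.
- blank: Blanking plug, not needed: same 26 mm plug and 60 mm flange, but no lugs and a low round ribbed knob 32 mm in diameter; 46 mm tall. Origin at the centre of its foot.
- objective: Objective lens standing on its cap, 34 mm in diameter, 60 mm tall, not needed. Origin at the centre of its underside.
- oil: Amber dropper bottle, 30 mm in diameter, 86 mm tall, behind the work, not needed. Origin at the centre of its underside.
There are look-alikes about, which are no part of the job. Leave any purple look-alike of the cartridge alone.

How it is judged:
By the outcome, as a careful person would: the job done as asked, in the order asked, and still so for the second after the job is handed in, while the arm keeps its last pose, push and grip.
It also fails if it takes over 45 s, if anything falls off the work surface, if the arm or the gripper's body presses on something with over 40 N, if the wrist force passes 120 N, or if a joint passes its speed limit or range.

## Robot

A 6-joint arm with a two-finger parallel gripper is mounted at the origin on a cart in front of the work surface, level with it; the furniture and walls round the work are solid. World frame = base frame: x ahead of the robot, y to its left, z up, the work surface at z = 0. Lengths are in m, angles in rad, forces in N, time in s.
With the tool pointing down it reaches from about 0.375 to 0.9 m from the base axis. Payload 3.1 kg.
Tool frame: the origin (TCP) lies midway between the tips of the shut fingers; the grasp point (between the pads) lies 19 mm behind it; z points along the fingers, y is the direction in which the jaws open and shut (so a half turn about z gives the same grasp; the last joint's range is limited). The gripper opens to 85 mm and grips with 20 to 120 N. Pads are 22 mm wide; open, the fingers measure 114 mm over their backs; the gripper's body (76 mm by 85 mm) begins 54 mm behind the grasp point. The pads swing forward as they close: fully open they stand 13 mm farther back than shut.
Start: joints at [-1.466, 0.527, 1.433, -0, 1.181, -0.178], TCP at [0.175, -0.6, 0.231] pointing down, gripper open.
Joint ranges: [-3.08, 3.08], [-0.75, 2.2], [0.22, 2.44], [-1.43, 4.57], [0, 2.65], [-2.85, 2.85]. Speed limits (rad/s): [2.79, 2.79, 3.14, 3.14, 3.14, 3.14].

## Interface

Orientations are given as a unit quaternion [x, y, z, w].
In Python, from station import manip gives the robot as it stands. The module is installed in compiled form; this text tells all that it offers.
- The arm moves only by the tool drive_tool, never from a script. Its argument "deltas" is one flat list of numbers, 4 for each row, row after row: the shift along the tool's x, y, z in cm, then the turn about the tool's z in degrees. A call has 1 to 12 rows; each row is the pose to reach, as a shift and turn from the pose measured when the call began, along the tool's axes at that moment; what a row does not reach only later rows make up. A row lasts 1/10 s, in which the tool goes at most 50 mm and 8.59 degrees, less where a joint would pass 70% of its speed; a pose out of reach is approached as far as the arm can. A call with a gripper value outside its range is refused whole. "hand" is the finger opening in cm, from 0 to 8.54, set as the call begins (left out, the last holds). The fingers move at their own pace and stop on an object; "squeeze" is the grip in N (left out, the last holds). Time passes only in rows, so rows that repeat a pose let the fingers close. It gives the time, the measured TCP pose, the force and the opening at its end, in the units of the state.
- manip.sense(): the state, without advancing time (a new reading comes with each control period).
- manip.snapshot(name): name is "scene" or "top" or "wrist"; returns a dict with "frame" (420x560x3 uint8, red, green, blue), "depth" (420x560 float32, m along the optical axis (not along the pixel's ray), 0 where there is no reading), "fx", "fy", "cx", "cy" (pixels), "k1" (the pictures are not rectified: a ray, as slopes to the right and down, at radius r is drawn at 1 + k1 r^2 times it, then the intrinsics apply), "R" (3x3) and "t" (3): a world point X has camera coordinates R X + t. Camera axes: x right, y down, z forward; pixel columns grow to the right and rows downward; lengths in m; the calibration is good to about 2 mm. A picture is of the moment at which its call begins.
- manip.sign_off(): hands the job in, once; it reports no verdict.
The state is a dict: "t": time; "q": joint angles; "qd": joint speeds; "tau": joint torques, N m; "tcp_pos": TCP position; "tool_rot": TCP orientation; "force": force on the tool from outside, world axes, zero at the start; "ft_torque": the same for the moment, N m; "finger_gap": opening from 0.0 (shut) to 1.0 (fully open).
Only numpy, scipy, OpenCV 4.12 (cv2) and the standard library are available. Lean on these libraries where they do the work, as an engineer would, in place of code of your own. Each camera call takes 0.05 s, during which the arm holds its last target.

## Working session

There is one attempt and no reset: what is moved stays moved. The work goes in short steps, Python scripts to look and compute and a tool call to move; the robot and the scene stay as the last step left them, time stands still between calls to the robot, and variables do not carry over. Pictures are saved under pics/ and viewed, and the job is handed in when it is done.

Besides the shell and the picture viewer there is one more tool, called after ">>>" as name(argument=value, ...) on one line, values as JSON. drive_tool: Moves the arm, as the interface text tells. Its arguments: {"type":"object","properties":{"deltas":{"type":"array"},"hand":{"type":"number"},"squeeze":{"type":"number"}},"required":["deltas"]}

```bash
mkdir -p pics
cat > h.py <<'E'
import numpy as np, cv2
from station import manip
def snap(n,f):
    s=manip.snapshot(n); cv2.imwrite(f'pics/{f}.png',s['frame'][:,:,::-1]); np.savez(f'pics/{f}.npz',**s); return s
def load(f): return dict(np.load(f'pics/{f}.npz'))
def ray(s,u,v):
    K=np.array([[s['fx'],0,s['cx']],[0,s['fy'],s['cy']],[0,0,1]],float)
    p=cv2.undistortPoints(np.array([[[u,v]]],float),K,np.array([float(s['k1']),0,0,0]))[0,0]
    return p
def pz(s,u,v,z):  # intersect plane z
    p=ray(s,u,v); d=s['R'].T@np.array([p[0],p[1],1]); c=-s['R'].T@s['t']
    return c+d*(z-c[2])/d[2]
def pd(s,u,v):
    p=ray(s,u,v); d=s['depth'][int(v),int(u)]
    return s['R'].T@(np.array([p[0]*d,p[1]*d,d])-s['t'])
def cloud(s):
    K=np.array([[s['fx'],0,s['cx']],[0,s['fy'],s['cy']],[0,0,1]],float)
    h,w=s['depth'].shape; u,v=np.meshgrid(np.arange(w),np.arange(h))
    p=cv2.undistortPoints(np.stack([u,v],-1).reshape(-1,1,2).astype(float),K,np.array([float(s['k1']),0,0,0]))[:,0]
    d=s['depth'].reshape(-1,1); P=np.hstack([p*d,d])
    return ((P-s['t'])@s['R']).reshape(h,w,3)
def proj(s,X):
    c=s['R']@np.array(X)+s['t']; a,b=c[0]/c[2],c[1]/c[2]; k=1+s['k1']*(a*a+b*b)
    return a*k*s['fx']+s['cx'], b*k*s['fy']+s['cy']
E
python3 - <<'E'
from h import *
for n in ['scene','top','wrist']:
    s=snap(n,n+'0'); print(n,s['fx'],s['k1'],-s['R'].T@s['t'],s['R'][2])
st=manip.sense(); print(st)
E
```

```text
scene 471.89463281967295 0.007628270804738053 [0.19604738 0.784955   1.19838263] [ 0.21190728 -0.59155253 -0.77792089]
top 414.3877759307236 -0.00046491032300780303 [ 0.2717541  -0.08916435  1.32434156] [ 0.17382724 -0.01088426 -0.98471601]
wrist 354.82323994759446 0.006769135328517031 [ 0.2469892  -0.57811519  0.37368388] [-0.27985496 -0.07907965 -0.95677981]
{'t': 0.15, 'q': array([-1.46550342e+00,  5.28251794e-01,  1.43358784e+00,  8.87438861e-06,
        1.18140974e+00, -1.78479159e-01]), 'qd': array([ 1.68073062e-03, -1.26177144e-03, -3.43270028e-03,  4.16800542e-04,
       -3.54208654e-05,  1.42499046e-03]), 'tau': array([ 3.09729303e-04, -4.42742980e+01, -1.78277045e+01, -2.68584445e-04,
        5.62869987e-03, -4.87690485e-06]), 'tcp_pos': array([ 0.17497241, -0.59944694,  0.23056534]), 'tool_rot': array([ 9.89950952e-01,  1.41408724e-01,  3.44063045e-05, -8.27652425e-04]), 'force': array([ 0.25991197, -0.16624725,  0.00238615]), 'ft_torque': array([0.075765  , 0.04429551, 0.01326233]), 'finger_gap': 0.9984951770601995}
```

View pics/scene0.png

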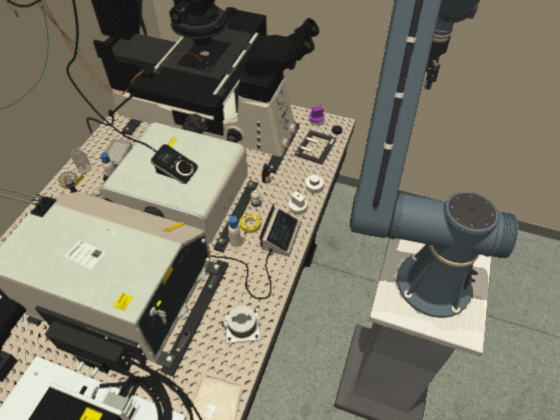

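View pics/top0.png

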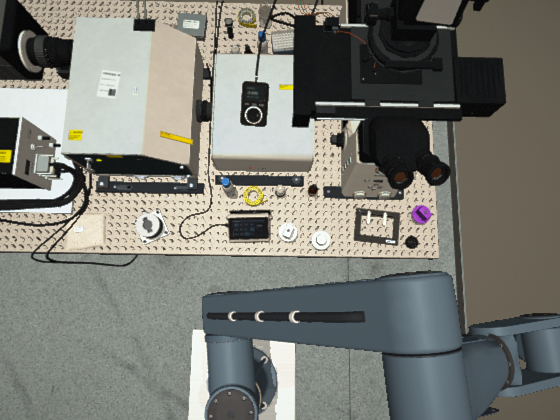

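View pics/wrist0.png

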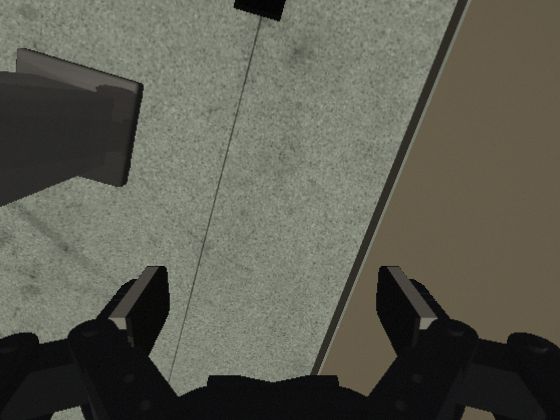

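Run:
```python
from h import *
t=load('top0'); s=load('scene0')
a=cv2.resize(t['frame'][170:260,220:350,::-1],None,fx=6,fy=6,interpolation=cv2.INTER_CUBIC)
b=cv2.resize(t['frame'][190:260,110:210,::-1],None,fx=6,fy=6,interpolation=cv2.INTER_CUBIC)
c=cv2.resize(s['frame'][140:260,220:340,::-1],None,fx=5,fy=5,interpolation=cv2.INTER_CUBIC)
cv2.imwrite('pics/a.png',a);cv2.imwrite('pics/b.png',b);cv2.imwrite('pics/c.png',c)
for n,u,v in [('cand1',288,231),('blank',321,240),('sock',150,226),('purple',421,214),('tablet',250,226),('objective',280,190),('oil',313,190),('blue',226,185),('conn',166,236)]:
    print(n,pd(t,u,v).round(4))
```

```text
cand1 [ 0.4496 -0.1298  0.063 ]
blank [ 0.425  -0.2327  0.0503]
sock [0.4605 0.2989 0.0452]
purple [ 0.5113 -0.5454  0.0559]
tablet [ 0.4656 -0.0118  0.047 ]
objective [ 0.5798 -0.1034  0.058 ]
oil [ 0.5832 -0.2076  0.0516]
blue [0.5775 0.059  0.1181]
conn [ 0.4357  0.2594 -0.0005]
```

View pics/a.png

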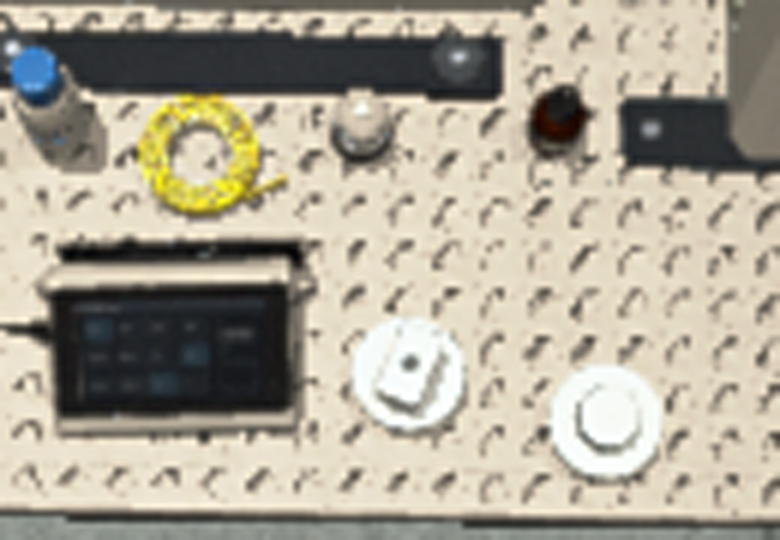

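View pics/b.png

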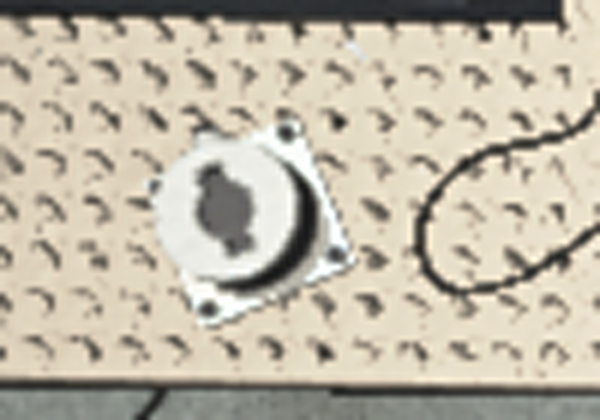

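View pics/c.png

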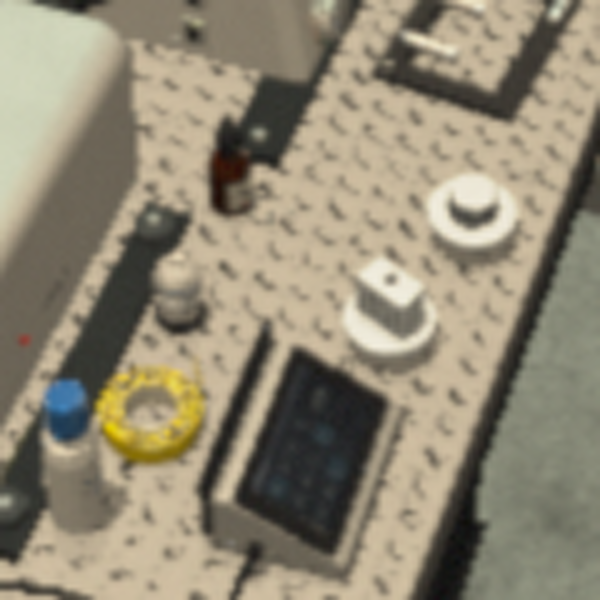

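Candidates in the top view: (288,231) white with a rectangular, flat-sided grip; (321,240) white with a low round knob, so the blank; (421,214) the purple look-alike. I choose (288,231), and the close crop confirms the flat grip. The socket is at (150,226).

```bash
cat >> h.py <<'E'
from scipy.spatial.transform import Rotation as Ro
def plan(X,yawdeg=None):
    st=manip.sense(); R=Ro.from_quat(st['tool_rot']).as_matrix()
    d=R.T@(np.array(X)-st['tcp_pos'])*100
    yaw=np.degrees(np.arctan2(R[1,0],R[0,0]))
    t=0 if yawdeg is None else -(yawdeg-yaw)
    print('yaw',yaw.round(2),'tcp',st['tcp_pos'].round(4),'delta cm',d.round(2),'turn',round(t,2),'t',st['t'],'z',R[:,2].round(4),'q6',st['q'][5].round(3))
E
python3 -c "
from h import *
plan([.447,-.13,.2],156)"
```

```text
yaw 16.26 tcp [ 0.175  -0.5994  0.2306] delta cm [ 39.26 -37.45   3.13] turn -139.74 t 0.15 z [-2.0e-04  1.6e-03 -1.0e+00] q6 -0.178
```

>>> drive_tool(deltas=[3.3, -3.1, 0, -8, 6.6, -6.2, 0, -16, 9.8, -9.4, 0.5, -24, 13.1, -12.5, 1, -32, 16.4, -15.6, 1.3, -40, 19.6, -18.7, 1.6, -48, 22.9, -21.8, 1.9, -56, 26.2, -25, 2.1, -64, 29.4, -28.1, 2.4, -72, 32.7, -31.2, 2.7, -80, 36, -34.3, 3, -88, 39.3, -37.5, 3.1, -96], hand=6)

```text
t: 1.35
tcp_pos: [0.4478, -0.1276, 0.2]
tool_rot: [0.555, 0.832, 0.001, -0.001]
force: [1.3, -0.3, 0.1]
finger_gap: 0.701
```

```bash
python3 -c "
from h import *
plan([.447,-.13,.2],156)"
```

```text
yaw 112.57 tcp [ 0.4478 -0.1276  0.2   ] delta cm [-0.19 -0.16  0.  ] turn -43.43 t 1.35 z [-5.0e-04  1.8e-03 -1.0e+00] q6 -0.914
```

>>> drive_tool(deltas=[0, 0, 0, -8, 0, 0, 0, -16, 0, 0, 0, -24, 0, 0, 0, -32, 0, 0, 0, -40, -0.2, -0.2, 0, -43.4, -0.2, -0.2, 0, -43.4])

```text
t: 2.05
tcp_pos: [0.4466, -0.1303, 0.1999]
tool_rot: [0.208, 0.978, 0.001, -0.001]
force: [-0.2, -0.7, 0.0]
finger_gap: 0.704
```

```bash
python3 -c "
from h import *
snap('wrist','w1')
plan([.447,-.13,.2],156)"
```

```text
yaw 155.88 tcp [ 0.4466 -0.1303  0.1999] delta cm [-0.03  0.04 -0.01] turn -0.12 t 2.1 z [-8.e-04  2.e-03 -1.e+00] q6 -1.676
```

View pics/w1.png

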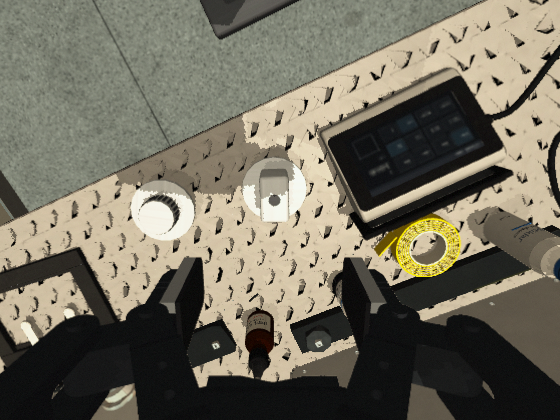

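```bash
cat >> h.py <<'E'
def measure_grip(f,c,zt=.062,r=.045):
    s=load(f); P=cloud(s); g=P[...,2]
    near=np.hypot(P[...,0]-c[0],P[...,1]-c[1])<r
    m=near&(abs(g-zt)<.007)&(s['depth']>0)
    fl=near&(abs(g-(zt-.036))<.006)&(s['depth']>0)
    print('n',m.sum(),fl.sum(),'zmed',np.median(g[m]).round(4),np.median(g[fl]).round(4))
    n,l,sts,ce=cv2.connectedComponentsWithStats(m.astype(np.uint8)); k=1+np.argmax(sts[1:,4]); m=l==k
    r=cv2.minAreaRect((P[m][:,:2]*1000).astype(np.float32)); print('grip rect',r,'mean',P[m].mean(0).round(4))
    cc,rad=cv2.minEnclosingCircle((P[fl][:,:2]*1000).astype(np.float32)); print('flange',cc,rad)
    return m,fl
E
python3 - <<'E'
from h import *
s=load('w1')
m,fl=measure_grip('w1',[.4496,-.1298])
im=s['frame'][:,:,::-1].copy(); im[m]=(0,0,255); im[fl]=(0,255,0)
# overlay model
o=cv2.resize(im[140:240,220:330],None,fx=5,fy=5,interpolation=cv2.INTER_NEAREST)
o2=cv2.resize(s['frame'][140:240,220:330,::-1],None,fx=5,fy=5,interpolation=cv2.INTER_CUBIC)
cv2.imwrite('pics/d.png',o);cv2.imwrite('pics/d2.png',o2)
E
```

```text
n 1350 1779 zmed 0.0625 0.0266
grip rect ((454.3553466796875, -131.34893798828125), (23.922100067138672, 40.542518615722656), 66.51370239257812) mean [ 0.453  -0.1304  0.0623]
flange (454.5380859375, -131.09815979003906) 29.986270904541016
```

View pics/d.png

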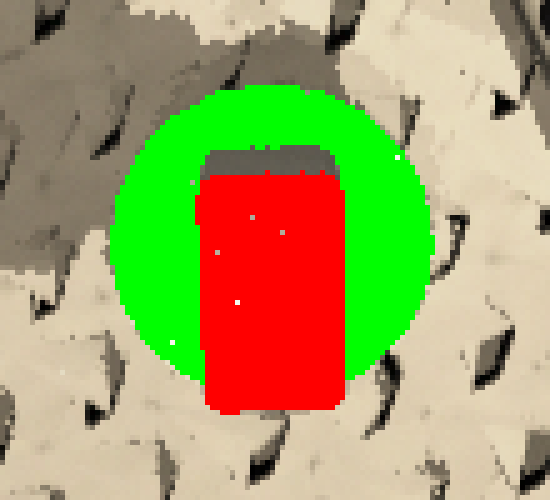

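View pics/d2.png

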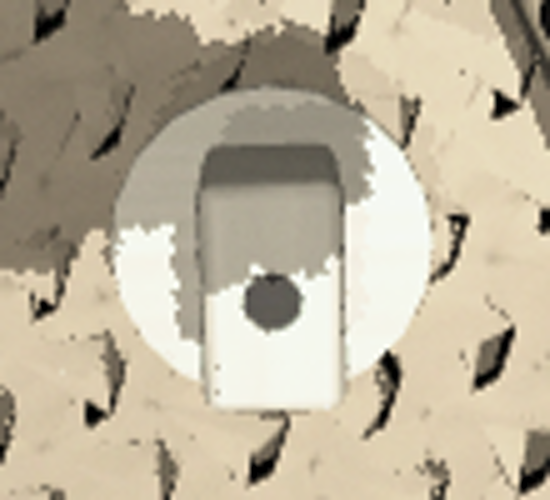

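```bash
python3 -c "
from h import *
plan([.4544,-.1313,.034],156.5)"
```

```text
yaw 155.88 tcp [ 0.4466 -0.1303  0.1999] delta cm [-0.78  0.2  16.59] turn -0.62 t 2.1 z [-8.e-04  2.e-03 -1.e+00] q6 -1.676
```

>>> drive_tool(deltas=[-0.8, 0.2, 2, -0.6, -0.8, 0.2, 5, -0.6, -0.8, 0.2, 8, -0.6, -0.8, 0.2, 11, -0.6, -0.8, 0.2, 13, -0.6, -0.8, 0.2, 14, -0.6, -0.8, 0.2, 14, -0.6])

```text
t: 2.8
tcp_pos: [0.4541, -0.1311, 0.0589]
tool_rot: [0.204, 0.979, 0.001, -0.002]
force: [0.1, -0.6, 0.4]
finger_gap: 0.7
```

```bash
python3 -c "
from h import *
snap('wrist','w2')
plan([.4544,-.1313,.034],156.5)
s=load('w2');P=cloud(s);
i=np.where((s['depth']>0)&(s['depth']<.25)&(np.arange(420)[:,None]>150))
measure_grip('w2',[.4544,-.131])
"
```

```text
yaw 156.45 tcp [ 0.4546 -0.1314  0.0598] delta cm [ 0.02 -0.01  2.58] turn -0.05 t 2.85 z [-0.0013  0.0023 -1.    ] q6 -1.681
n 4754 4908 zmed 0.0625 0.0266
grip rect ((453.92596435546875, -131.1224822998047), (23.959381103515625, 40.4044303894043), 67.40460968017578) mean [ 0.452  -0.1301  0.0622]
flange (454.3656005859375, -131.22213745117188) 30.14046859741211
```

View pics/w2.png

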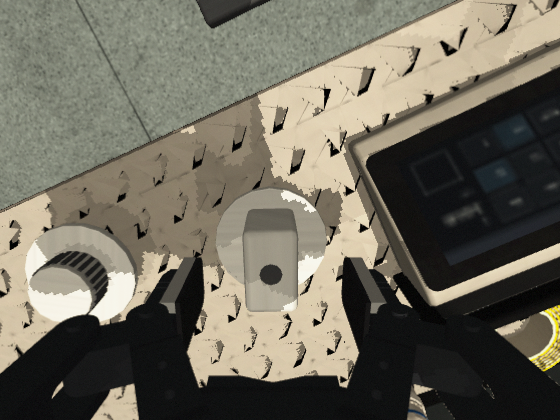

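>>> drive_tool(deltas=[0, 0, 1.2, 0, 0, 0, 2.4, -0.3, 0, 0, 2.5, -0.3, 0, 0, 2.5, -0.3])

```text
t: 3.25
tcp_pos: [0.4544, -0.1312, 0.0344]
tool_rot: [0.202, 0.979, 0.001, -0.001]
force: [-0.1, 0.7, -1.0]
finger_gap: 0.699
```

>>> drive_tool(deltas=[0, 0, 0, 0, 0, 0, 0, 0, 0, 0, 0, 0, 0, 0, 0, 0, 0, 0, 0, 0, 0, 0, 0, 0], hand=0, squeeze=60)

```text
t: 3.85
tcp_pos: [0.4546, -0.1313, 0.0348]
tool_rot: [0.202, 0.979, 0.001, -0.001]
force: [-1.3, 0.6, 5.5]
finger_gap: 0.272
```

```bash
python3 -c "
from h import *
snap('wrist','w3')
plan([.4544,-.1313,.034],156.5);print(manip.sense()['force'],manip.sense()['finger_gap'])
"
```

```text
yaw 156.75 tcp [ 0.4546 -0.1313  0.0348] delta cm [ 0.01 -0.01  0.08] turn 0.25 t 3.9 z [-0.0014  0.0024 -1.    ] q6 -1.686
[-1.44322564  0.62051093  5.74658155] 0.26789120183348625
```

View pics/w3.png

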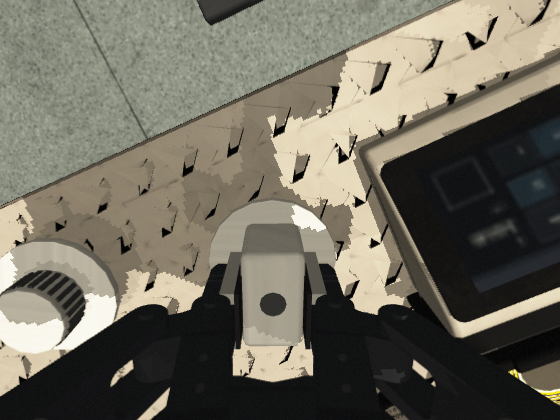

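>>> drive_tool(deltas=[0, 0, -0.5, 0, 0, 0, -2, 0, 0, 0, -5, 0, 0, 0, -9, 0, 0, 0, -13, 0, 0, 0, -16.5, 0, 0, 0, -16.5, 0])

```text
t: 4.6
tcp_pos: [0.4574, -0.133, 0.2041]
tool_rot: [0.201, 0.98, -0.001, 0.004]
force: [0.8, -0.1, -1.2]
finger_gap: 0.268
```

Run:
```python
from h import *
print(manip.sense()['force'],manip.sense()['finger_gap'])
for f in ['top0','scene0']:
    s=load(f);P=cloud(s); n=np.hypot(P[...,0]-.45,P[...,1]-.3)<.06
    m=n&(abs(P[...,2]-.05)<.006)&(s['depth']>0)
    q=(P[m][:,:2]*1000).astype(np.float32); print(f,m.sum(),np.median(P[m][:,2]),cv2.minEnclosingCircle(q),cv2.minAreaRect(q))
plan([.455,.3,.2],202)
```

```text
[ 0.78070821 -0.06087283 -1.18076392] 0.26823323712213276
top0 368 0.05041019995450044 ((464.0140686035156, 306.6738586425781), 37.52710723876953) ((464.5800476074219, 306.1629638671875), (73.3614273071289, 72.4178466796875), 6.488194465637207)
scene0 520 0.05078239818493213 ((463.880615234375, 303.753173828125), 39.119998931884766) ((463.67840576171875, 304.422607421875), (73.23004150390625, 74.36933135986328), 41.578948974609375)
yaw 156.76 tcp [ 0.4574 -0.133   0.2041] delta cm [17.31 39.7   0.29] turn -45.24 t 4.6 z [ 0.0075 -0.0027 -1.    ] q6 -1.685
```

>>> drive_tool(deltas=[1, 2.5, 0, 0, 2.8, 6.2, 0, 0, 4.7, 10.5, 0, 0, 6.6, 15, 0, 0, 8.5, 19, 0, 0, 10.5, 23.5, 0, 0, 12, 27, 0, 0, 13.5, 30, 0, 0, 14, 31, 0.2, 0, 14, 31, 0.3, 0, 14, 31, 0.3, 0])

```text
t: 5.7
tcp_pos: [0.4503, 0.2061, 0.1991]
tool_rot: [0.201, 0.98, -0.001, 0.003]
force: [0.1, -0.6, -1.5]
finger_gap: 0.265
```

```bash
python3 -c "
from h import *
snap('wrist','w4')
plan([.464,.3055,.2],202);print(manip.sense()['force'],manip.sense()['finger_gap'])
snap('scene','s4');snap('top','t4')
"
```

```text
yaw 156.71 tcp [0.4507 0.2058 0.1994] delta cm [ 2.72  9.69 -0.09] turn -45.29 t 5.75 z [ 0.0057 -0.0037 -1.    ] q6 -0.956
[ 0.12752278 -0.42723109 -2.24627967] 0.2699563178258463
```

View pics/w4.png

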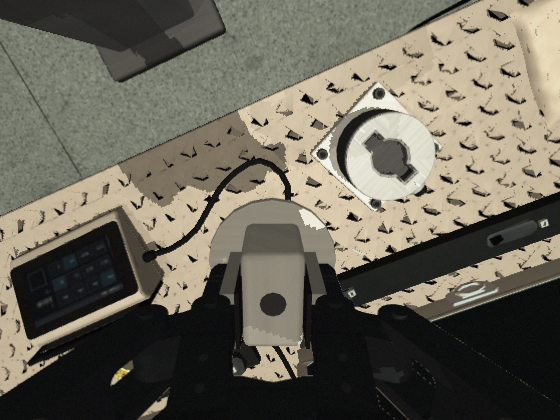

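View pics/s4.png

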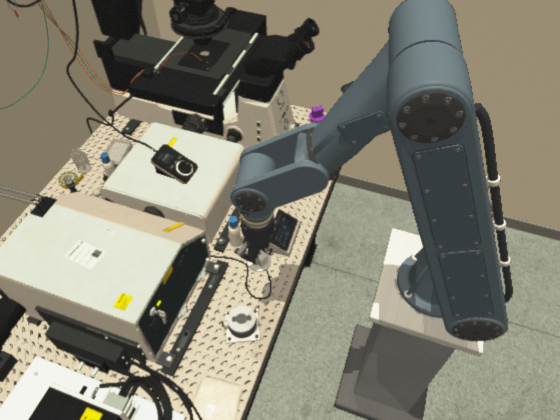

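Run:
```python
from h import *
s=load('w4');P=cloud(s); n=np.hypot(P[...,0]-.464,P[...,1]-.305)<.06
m=n&(abs(P[...,2]-.05)<.004)&(s['depth']>0)
k,l,st,ce=cv2.connectedComponentsWithStats(m.astype(np.uint8)); m=l==1+np.argmax(st[1:,4])
q=(P[m][:,:2]*1000).astype(np.float32)
print(m.sum(),np.median(P[m][:,2]),cv2.minEnclosingCircle(q))
# outer contour fit
cs,_=cv2.findContours(m.astype(np.uint8),cv2.RETR_CCOMP,cv2.CHAIN_APPROX_NONE)
cs=sorted(cs,key=len)[::-1]
for c in cs[:2]:
    pts=np.array([pz(s,u,v,.05)[:2] for u,v in c[:,0]])*1000
    print(len(c),'ellipse',cv2.fitEllipse(pts.astype(np.float32)),'rect',cv2.minAreaRect(pts.astype(np.float32)))
# bird's-eye rectify at z=.05
def bird(s,z,cx,cy,w=.05,N=500):
    g=np.linspace(-w,w,N); yy,xx=np.meshgrid(g,g) # rows: x decreasing up
    X=np.stack([cx-xx,cy-yy,np.full_like(xx,z)],-1)
    c=X@s['R'].T+s['t'];a=c[...,0]/c[...,2];b=c[...,1]/c[...,2];kk=1+s['k1']*(a*a+b*b)
    return cv2.remap(s['frame'],(a*kk*s['fx']+s['cx']).astype(np.float32),(b*kk*s['fy']+s['cy']).astype(np.float32),cv2.INTER_CUBIC)[:,:,::-1].copy()
b=bird(s,.05,.464,.305); cv2.imwrite('pics/bird.png',b)
# held grip
measure_grip('w4',[.4507,.2058],zt=.1994+.062-.0348)
```

```text
5019 0.050658291478510295 ((466.7325134277344, 305.4329833984375), 37.366180419921875)
253 ellipse ((466.2235412597656, 305.2298583984375), (72.90943145751953, 73.95206451416016), 119.60308837890625) rect ((466.3168029785156, 305.2163391113281), (73.8895492553711, 73.09777069091797), 66.7655258178711)
134 ellipse ((465.9105224609375, 304.9678039550781), (26.52894401550293, 46.681549072265625), 114.591796875) rect ((465.946044921875, 305.1446533203125), (48.77582550048828, 29.074872970581055), 23.854637145996094)
n 7434 4181 zmed 0.2268 0.1908
grip rect ((448.8577575683594, 206.72494506835938), (43.324867248535156, 42.571311950683594), 25.612628936767578) mean [0.4468 0.2087 0.2266]
flange (449.8570251464844, 207.1185302734375) 29.717823028564453
```

View pics/bird.png

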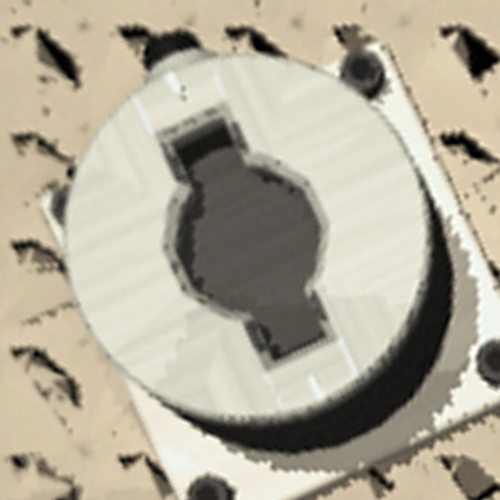

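Run:
```python
from h import *
from scipy.optimize import least_squares
s=load('w4');P=cloud(s); st=manip.sense()
m=(abs(P[...,2]-.1908)<.004)&(np.hypot(P[...,0]-.4507,P[...,1]-.2058)<.04)
vv=np.arange(420)[:,None]; m&=(vv<262)
m[:, :]&=True
c,_=cv2.findContours(m.astype(np.uint8),cv2.RETR_EXTERNAL,cv2.CHAIN_APPROX_NONE); c=max(c,key=len)[:,0]
pts=np.array([pz(s,u,v,.1908)[:2] for u,v in c if v<258])*1000
f=lambda p: np.hypot(pts[:,0]-p[0],pts[:,1]-p[1])-30
# keep outer arc points
r=least_squares(f,[450,206],loss='soft_l1',f_scale=.5); print(r.x,np.median(abs(r.fun)),len(pts))
# grip top edges: bounding of top face via depth, between fingers
g=(abs(P[...,2]-.2268)<.003)&(vv<350)&(np.arange(560)[None]>235)&(np.arange(560)[None]<312)
im=s['frame'][:,:,::-1].copy(); im[g]=(0,0,255); im[m]=(0,255,0)
cv2.imwrite('pics/e.png',cv2.resize(im[180:370,180:360],None,fx=3,fy=3,interpolation=cv2.INTER_NEAREST))
q=(P[g][:,:2]*1000).astype(np.float32); print(cv2.minAreaRect(q))
cs,_=cv2.findContours(g.astype(np.uint8),cv2.RETR_EXTERNAL,cv2.CHAIN_APPROX_NONE)
for v in range(252,340,12):
    row=np.where(g[v])[0]; print(v,row.min(),row.max())
# tool frame offset of grip from TCP
```

```text
[451.43140281 206.41523673] 1.4706760037539652 314
((450.0492248535156, 207.4838409423828), (27.748172760009766, 40.449012756347656), 65.56713104248047)
252 247 298
264 240 305
276 236 311
288 241 304
300 241 304
312 242 304
324 242 303
336 242 302
```

View pics/e.png

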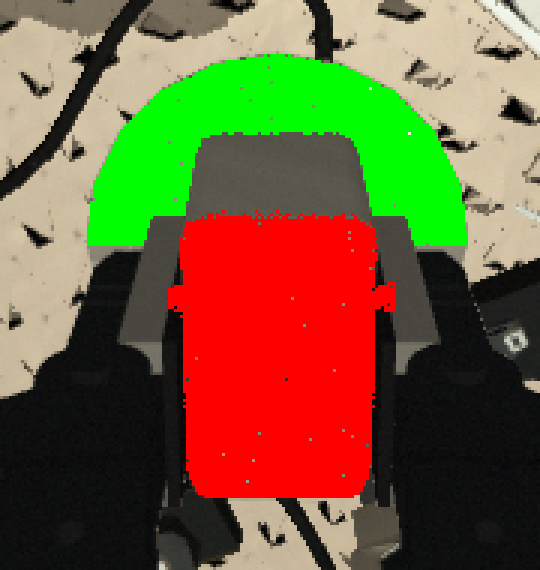

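Run:
```python
from h import *
from scipy.optimize import least_squares
s=load('w4');P=cloud(s); vv=np.arange(420)[:,None]; uu=np.arange(560)[None]
pts=[]
for u in range(212,333):
    col=(abs(P[:,u,2]-.1908)<.004)&(np.arange(420)<255)
    if col.any(): v=np.where(col)[0].min(); pts.append(pz(s,u,v-.5,.1908)[:2])
pts=np.array(pts)*1000
r=least_squares(lambda p: np.hypot(pts[:,0]-p[0],pts[:,1]-p[1])-30,[450,206],loss='soft_l1',f_scale=.3); print('flange',r.x,np.median(abs(r.fun)))
g=(abs(P[...,2]-.2268)<.003)&(vv<350)&(uu>239)&(uu<306)
g[268:286]&=False
q=(P[g][:,:2]*1000).astype(np.float32); print(cv2.minAreaRect(q))
plan([.4664,.3050,.2],180+24)
```

```text
flange [449.92677842 207.00445573] 0.161862659318448
((449.94061279296875, 207.32159423828125), (23.96418571472168, 40.498313903808594), 66.6644287109375)
yaw 156.65 tcp [0.4512 0.2056 0.1999] delta cm [ 2.54  9.73 -0.04] turn -47.35 t 5.85 z [ 0.0068 -0.0032 -1.    ] q6 -0.955
```

Run:
```python
from h import *
plan([.505,.213,.2],180+24)
```

```text
yaw 156.65 tcp [0.4512 0.2056 0.1999] delta cm [-4.65  2.81  0.02] turn -47.35 t 5.85 z [ 0.0068 -0.0032 -1.    ] q6 -0.955
```

>>> drive_tool(deltas=[-1, 0.6, 0, -8, -2, 1.2, 0, -16, -3, 1.8, 0, -24, -4, 2.4, 0, -32, -4.6, 2.8, 0, -40, -4.6, 2.8, 0, -47.3, -4.6, 2.8, 0, -47.3, -4.6, 2.8, 0, -47.3])

```text
t: 6.65
tcp_pos: [0.5044, 0.2122, 0.2002]
tool_rot: [-0.205, 0.979, -0.002, 0.003]
force: [0.5, -0.1, -0.0]
finger_gap: 0.266
```

```bash
cat > m5.py <<'E'
from h import *
import sys
from scipy.optimize import least_squares
f=sys.argv[1]; snap('wrist',f); st=manip.sense(); z=st['tcp_pos'][2]; zf=z-.0348+.026; zg=zf+.036; T=st['tcp_pos']
s=load(f);P=cloud(s); uu=np.arange(560)[None]; vv=np.arange(420)[:,None]
pts=[]
for u in range(212,333):
    col=(abs(P[:,u,2]-zf)<.004)&(np.arange(420)<255)&(np.hypot(P[:,u,0]-T[0],P[:,u,1]-T[1])<.04)
    if col.any(): v=np.where(col)[0].min(); pts.append(pz(s,u,v-.5,zf)[:2])
pts=np.array(pts)*1000
r=least_squares(lambda p: np.hypot(pts[:,0]-p[0],pts[:,1]-p[1])-30,T[:2]*1000,loss='soft_l1',f_scale=.3); print('flange',r.x,np.median(abs(r.fun)))
g=(abs(P[...,2]-zg)<.004)&(vv<350)&(uu>239)&(uu<306); g[268:286]&=False
print('grip z',np.median(P[g][:,2]),'exp',zg,cv2.minAreaRect((P[g][:,:2]*1000).astype(np.float32)))
n=np.hypot(P[...,0]-.466,P[...,1]-.305)<.06
m=n&(abs(P[...,2]-.05)<.004)&(s['depth']>0)
k,l,sz,ce=cv2.connectedComponentsWithStats(m.astype(np.uint8)); m=l==1+np.argmax(sz[1:,4])
cs,_=cv2.findContours(m.astype(np.uint8),cv2.RETR_CCOMP,cv2.CHAIN_APPROX_NONE)
for c in sorted(cs,key=len)[::-1][:2]:
    p=np.array([pz(s,u,v,.0505)[:2] for u,v in c[:,0]])*1000
    print(len(c),'ell',cv2.fitEllipse(p.astype(np.float32)),'rect',cv2.minAreaRect(p.astype(np.float32)))
plan([.4664,.3050,.2],204)
E
python3 m5.py w5
```

```text
flange [504.34572029 212.30180637] 0.16124397096340104
grip z 0.22785889949849206 exp 0.22738862484139113 ((504.0995788574219, 212.62933349609375), (40.36461639404297, 24.02777862548828), 23.725643157958984)
244 ell ((466.47607421875, 304.8511047363281), (72.77704620361328, 74.15299987792969), 162.83551025390625) rect ((466.55633544921875, 304.7366638183594), (74.4462661743164, 73.06388092041016), 87.02494049072266)
139 ell ((466.2555236816406, 304.28082275390625), (26.412511825561523, 46.224342346191406), 114.5009765625) rect ((466.4053039550781, 304.4388732910156), (48.70613098144531, 29.237201690673828), 2.966017961502075)
yaw -156.25 tcp [0.5044 0.2124 0.2002] delta cm [-0.26 10.01 -0.04] turn -360.25 t 6.7 z [ 0.0064 -0.0034 -1.    ] q6 -1.786
```

View pics/w5.png

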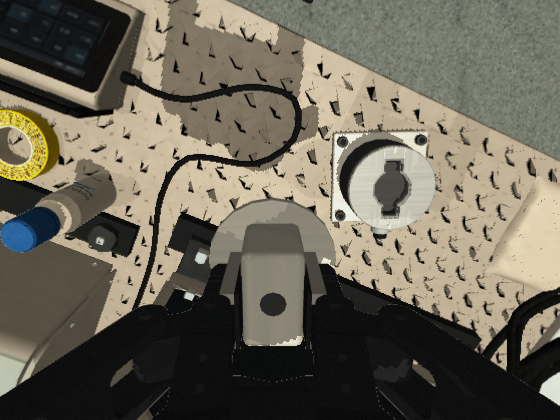

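Run:
```python
from h import *
plan([.4664,.3047,.1],-155.9)
```

```text
yaw -156.25 tcp [0.5044 0.2124 0.2002] delta cm [-0.2  10.04  9.96] turn -0.35 t 6.7 z [ 0.0064 -0.0034 -1.    ] q6 -1.786
```

>>> drive_tool(deltas=[0, 2, 0, 0, 0, 5, 0, -0.3, -0.2, 8, 0, -0.3, -0.2, 10, 0, -0.3, -0.2, 10, 2.5, -0.3, -0.2, 10, 5, -0.3, -0.2, 10, 7.5, -0.3, -0.2, 10, 9.5, -0.3, -0.2, 10, 10, -0.3, -0.2, 10, 10, -0.3])

```text
t: 7.7
tcp_pos: [0.4662, 0.304, 0.0991]
tool_rot: [-0.208, 0.978, -0.002, 0.002]
force: [-0.7, 0.6, -1.4]
finger_gap: 0.271
```

Run:
```python
from h import *
snap('scene','s6');snap('wrist','w6'); s=load('s6')
cv2.imwrite('pics/s6c.png',cv2.resize(s['frame'][240:370,180:310,::-1],None,fx=4.5,fy=4.5,interpolation=cv2.INTER_CUBIC))
plan([.4664,.3047,.085],-155.9); print(manip.sense()['force'])
```

```text
yaw -155.98 tcp [0.4673 0.3046 0.1005] delta cm [0.09 0.06 1.55] turn -0.08 t 7.8 z [ 0.008  -0.0027 -1.    ] q6 -1.604
[ 0.41093851  0.24785556 -2.09532955]
```

View pics/s6c.png

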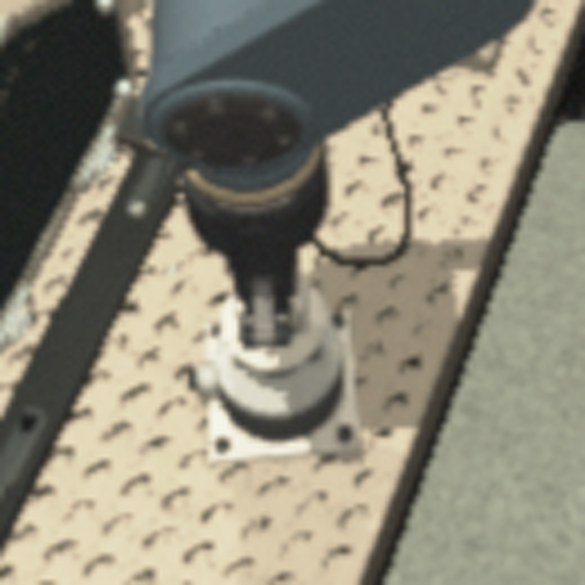

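View pics/w6.png

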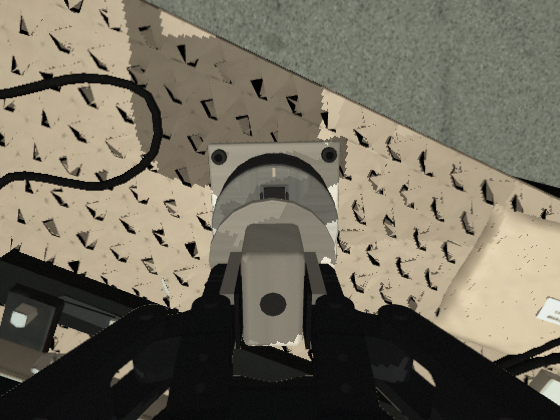

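>>> drive_tool(deltas=[0.1, 0, 0.5, 0, 0.1, 0, 1, 0, 0.1, 0, 1.4, 0, 0.1, 0, 1.8, 0, 0.1, 0, 1.9, 0, 0.1, 0, 1.9, 0])

```text
t: 8.4
tcp_pos: [0.4664, 0.304, 0.0812]
tool_rot: [-0.208, 0.978, -0.002, 0.003]
force: [-0.5, 0.3, -1.5]
finger_gap: 0.27
```

Run:
```python
from h import *
snap('wrist','w7')
plan([.4664,.3047,.074],-155.9); print(manip.sense()['force'],manip.sense()['ft_torque'])
```

```text
yaw -155.99 tcp [0.4665 0.3041 0.0813] delta cm [-0.01  0.06  0.73] turn -0.09 t 8.45 z [ 0.0078 -0.0028 -1.    ] q6 -1.604
[ 1.03610532 -0.69559875 -1.42647451] [0.04257722 0.02112839 0.02182427]
```

View pics/w7.png

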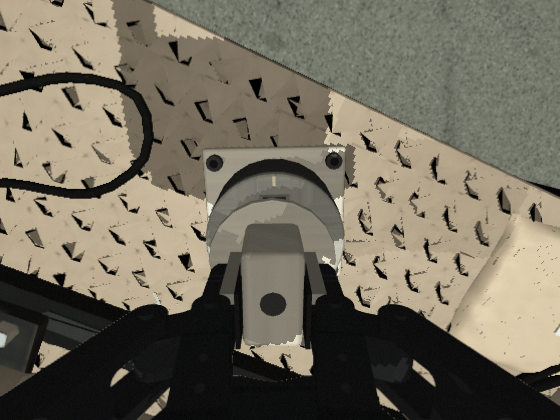

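>>> drive_tool(deltas=[0, 0, 0.2, 0, 0, 0.05, 0.4, 0, 0, 0.05, 0.6, 0, 0, 0.05, 0.75, 0, 0, 0.05, 0.75, 0])

```text
t: 8.95
tcp_pos: [0.4665, 0.3046, 0.074]
tool_rot: [-0.208, 0.978, -0.002, 0.004]
force: [-0.9, 0.0, 1.9]
finger_gap: 0.272
```

>>> drive_tool(deltas=[0, 0, 0.2, 0, 0, 0, 0.35, 0, 0, 0, 0.35, 0])

```text
t: 9.25
tcp_pos: [0.4664, 0.3046, 0.0705]
tool_rot: [-0.208, 0.978, -0.002, 0.004]
force: [-1.0, 0.7, 2.8]
finger_gap: 0.269
```

>>> drive_tool(deltas=[0, 0, 0.2, 0, 0, 0, 0.4, 0, 0, 0, 0.6, 0, 0, 0, 0.6, 0])

```text
t: 9.65
tcp_pos: [0.4665, 0.3047, 0.0646]
tool_rot: [-0.208, 0.978, -0.002, 0.004]
force: [-2.6, -0.4, 7.0]
finger_gap: 0.27
```

Run:
```python
from h import *
snap('wrist','w8')
plan([.4664,.3047,.0638],-155.9); print(manip.sense()['force'],manip.sense()['ft_torque'])
P=cloud(load('w8'))
T=manip.sense()['tcp_pos']
m=(abs(P[...,2]-(T[2]-.0088))<.008)&(np.hypot(P[...,0]-T[0],P[...,1]-T[1])<.029)&(np.arange(420)[:,None]<230)
print('flange top',np.median(P[m][:,2]),m.sum())
g=(abs(P[...,2]-(T[2]+.0272))<.01); g[:286]=False;g[345:]=False;g[:,:245]=False;g[:,300:]=False
print('grip top',np.median(P[g][:,2]),T[2])
```

```text
yaw -155.99 tcp [0.4665 0.3046 0.0647] delta cm [0.01 0.01 0.09] turn -0.09 t 9.7 z [ 0.008  -0.0025 -1.    ] q6 -1.603
[-1.45559462 -1.59498973  6.4347054 ] [ 0.02044723  0.37596224 -0.05660504]
flange top 0.05633456188797007 2147
grip top 0.09250588408497185 0.06470922313004654
```

View pics/w8.png

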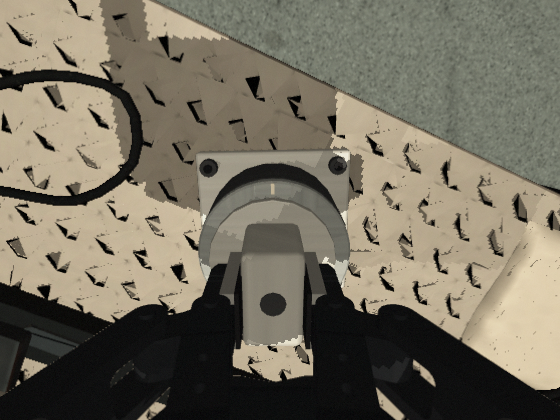

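>>> drive_tool(deltas=[0, 0, 0.05, 0, 0, 0, 0.1, 0, 0, 0, 0.15, 0, 0, 0, 0.15, 0])

```text
t: 10.1
tcp_pos: [0.4665, 0.3047, 0.0641]
tool_rot: [-0.208, 0.978, -0.002, 0.004]
force: [-1.3, -1.2, 10.8]
finger_gap: 0.274
```

>>> drive_tool(deltas=[0, 0, 0.15, 0, 0, 0, 0.25, 0, 0, 0, 0.25, 0])

```text
t: 10.4
tcp_pos: [0.4667, 0.3047, 0.064]
tool_rot: [-0.208, 0.978, -0.002, 0.004]
force: [-3.8, -2.2, 21.0]
finger_gap: 0.273
```

Run:
```python
from h import *
st=manip.sense();print(st['force'],st['ft_torque'],st['tcp_pos'])
```

```text
[-3.78172853 -2.18726118 20.95137432] [-0.19047732  1.07033698  0.03207193] [0.46666005 0.30466002 0.06402766]
```

>>> drive_tool(deltas=[0, 0, 0.2, 2, 0, 0, 0.2, 6, 0, 0, 0.2, 11, 0, 0, 0.2, 16, 0, 0, 0.2, 21, 0, 0, 0.2, 26, 0, 0, 0.2, 30, 0, 0, 0.2, 30], squeeze=80)

```text
t: 11.2
tcp_pos: [0.4667, 0.3043, 0.0641]
tool_rot: [0.053, 0.999, -0.001, 0.005]
force: [-4.2, -3.0, 19.1]
finger_gap: 0.267
```

```bash
cat > m9.py <<'E'
from h import *
import sys
s=snap('wrist',sys.argv[1])
plan([.4664,.3047,.0640],-155.9); st=manip.sense(); print(st['force'],st['ft_torque'],st['tcp_pos'],st['finger_gap'])
P=cloud(s); T=st['tcp_pos']
m=(abs(P[...,2]-(T[2]-.0088))<.008)&(np.hypot(P[...,0]-T[0],P[...,1]-T[1])<.029)&(np.arange(420)[:,None]<230)
g=(abs(P[...,2]-(T[2]+.0272))<.004); g[:286]=False;g[345:]=False;g[:,:239]=False;g[:,306:]=False
n=(abs(P[...,2]-.05)<.003)&(np.hypot(P[...,0]-.4664,P[...,1]-.3047)<.036)&(np.hypot(P[...,0]-.4664,P[...,1]-.3047)>.0315)
print('flange top',np.median(P[m][:,2]),'grip top',np.median(P[g][:,2]),'rim',np.median(P[n][:,2]),n.sum(),cv2.minAreaRect((P[g][:,:2]*1000).astype(np.float32)))
E
python3 m9.py w9
```

```text
yaw 174.02 tcp [0.4667 0.3043 0.064 ] delta cm [0.03 0.04 0.  ] turn 329.92 t 11.25 z [ 0.0093 -0.0026 -1.    ] q6 -1.079
[-4.67409367 -2.65283633 19.3053096 ] [-0.37815301  0.90418349  0.01981656] [0.46667004 0.3042912  0.0640442 ] 0.26455472961823345
flange top 0.05581508675921627 grip top 0.09186576241852938 rim 0.05067233960678206 2493 ((471.66290283203125, 304.6336669921875), (23.570356369018555, 27.543062210083008), 82.73865509033203)
```

View pics/w9.png

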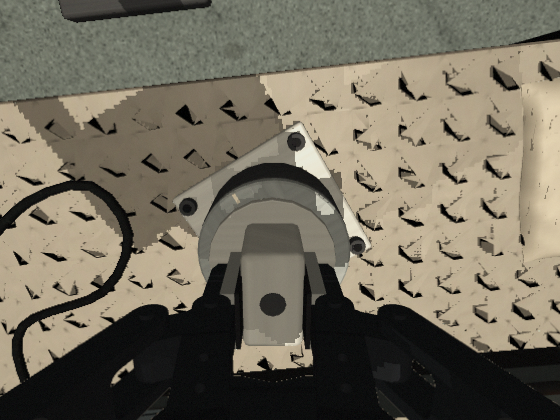

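>>> drive_tool(deltas=[0, 0, 0.2, 3, 0, 0, 0.2, 8, 0, 0, 0.2, 13, 0, 0, 0.2, 18, 0, 0, 0.2, 23, 0, 0, 0.2, 28, 0, 0, 0.2, 33, 0, 0, 0.2, 38, 0, 0, 0.2, 43, 0, 0, 0.2, 48, 0, 0, 0.2, 51, 0, 0, 0.2, 51])

```text
t: 12.45
tcp_pos: [0.4667, 0.3042, 0.064]
tool_rot: [0.477, 0.879, 0.001, 0.005]
force: [-3.2, -2.5, 17.6]
finger_gap: 0.268
```

```bash
python3 m9.py w10
```

```text
yaw 123.04 tcp [0.4667 0.3042 0.0639] delta cm [ 0.06  0.   -0.01] turn 278.94 t 12.5 z [ 0.0099 -0.0026 -0.9999] q6 -0.189
[-3.18546795 -2.44785528 16.85389785] [-0.20079912  0.88806024  0.05941422] [0.46666716 0.30420466 0.06394541] 0.2683642996221395
flange top 0.05570258802221877 grip top 0.09171020954638676 rim 0.05062011368165187 2470 ((469.5126647949219, 300.8699035644531), (23.5887508392334, 27.09671974182129), 32.780006408691406)
```

View pics/w10.png

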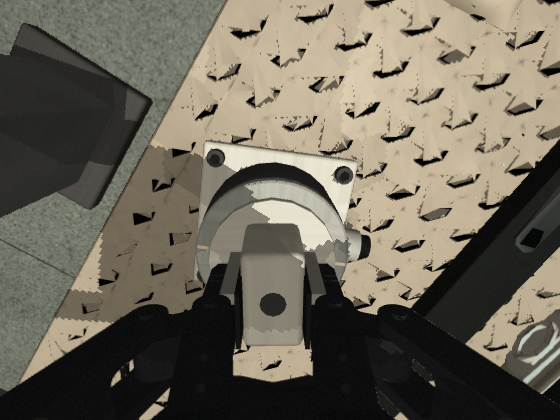

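>>> drive_tool(deltas=[0, 0, 0.2, 2, 0, 0, 0.2, 4, 0, 0, 0.2, 5.5, 0, 0, 0.2, 5.5])

```text
t: 12.9
tcp_pos: [0.4666, 0.3041, 0.0639]
tool_rot: [0.518, 0.855, 0.002, 0.005]
force: [-3.5, -2.3, 18.7]
finger_gap: 0.265
```

```bash
python3 m9.py w11
```

```text
yaw 117.56 tcp [0.4666 0.3041 0.0639] delta cm [ 0.06  0.01 -0.01] turn 273.46 t 12.95 z [ 0.0103 -0.0027 -0.9999] q6 -0.093
[-3.91509935 -3.00953209 17.91217272] [-0.19860049  0.86039851  0.09643814] [0.46660504 0.30408467 0.06391487] 0.2642739727018488
flange top 0.05566589337056939 grip top 0.09168971064001669 rim 0.05062515457483428 2476 ((468.9508972167969, 300.5523681640625), (23.55087661743164, 27.489728927612305), 27.673110961914062)
```

>>> drive_tool(deltas=[0, 0, 0.2, 1, 0, 0, 0.2, 2, 0, 0, 0.2, 2])

```text
t: 13.25
tcp_pos: [0.4666, 0.3041, 0.0639]
tool_rot: [0.532, 0.847, 0.002, 0.005]
force: [-4.1, -1.7, 17.5]
finger_gap: 0.267
```

```bash
python3 m9.py w12
```

```text
yaw 115.67 tcp [0.4666 0.3041 0.0639] delta cm [ 0.07  0.01 -0.01] turn 271.57 t 13.3 z [ 0.0111 -0.0029 -0.9999] q6 -0.06
[-4.29661455 -0.99522319 17.70751091] [-0.15532716  0.95136042  0.36615192] [0.4665708  0.30405754 0.06393751] 0.26999094354735276
flange top 0.0556838880149817 grip top 0.09165780817179206 rim 0.05062367022552626 2477 ((469.1414489746094, 300.4279479980469), (23.68597984313965, 27.63140106201172), 26.607736587524414)
```

>>> drive_tool(deltas=[0, 0, 0.2, 0.7, 0, 0, 0.2, 1.2, 0, 0, 0.2, 1.2, 0, 0, 0.2, 1.2, 0, 0, 0.2, 1.2], squeeze=100)

```text
t: 13.8
tcp_pos: [0.4665, 0.304, 0.064]
tool_rot: [0.54, 0.842, 0.002, 0.006]
force: [-3.7, -0.9, 19.7]
finger_gap: 0.262
```

```bash
python3 m9.py w13; python3 m9.py w14; python3 -c "
from h import *
snap('top','t14')"
```

```text
yaw 114.65 tcp [0.4666 0.304  0.064 ] delta cm [ 0.07  0.01 -0.  ] turn 270.55 t 13.85 z [ 0.012  -0.0033 -0.9999] q6 -0.041
[-4.43864353 -2.56030475 19.37221081] [-0.08986023  0.93122367  0.57087109] [0.46657114 0.30404438 0.06399986] 0.26277804172987135
flange top 0.05571323652311072 grip top 0.09167068546310703 rim 0.05064726885945848 2476 ((468.7891540527344, 300.37005615234375), (23.137006759643555, 28.552398681640625), 25.29492950439453)
yaw 114.66 tcp [0.4666 0.304  0.064 ] delta cm [ 0.07  0.01 -0.  ] turn 270.56 t 13.9 z [ 0.0119 -0.0034 -0.9999] q6 -0.041
[-3.75369631 -1.76967073 18.65252038] [-0.11854632  1.00506207  0.63209683] [0.46655342 0.30403768 0.06397621] 0.2610416972898378
flange top 0.05569176706171926 grip top 0.09169261649310623 rim 0.05063303734532371 2473 ((468.58563232421875, 300.7139892578125), (23.17031478881836, 28.63947868347168), 25.238643646240234)
```

View pics/w14.png

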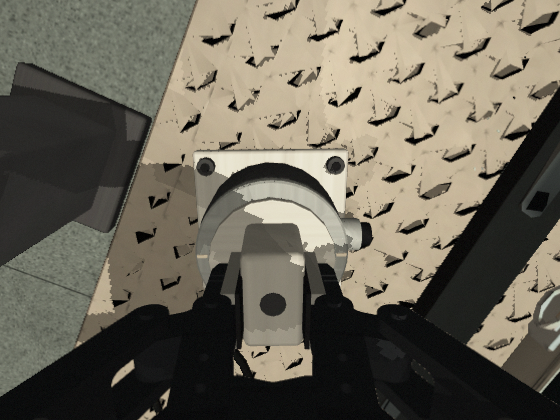

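View pics/t14.png

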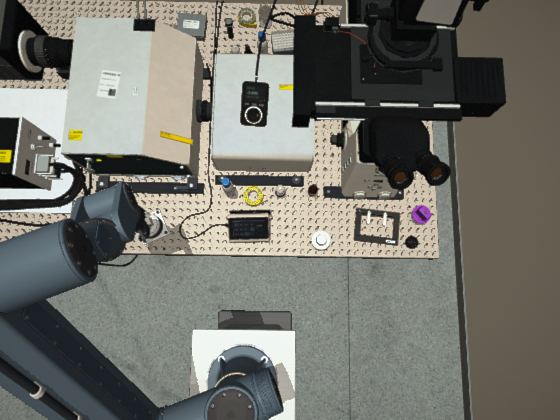

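```bash
python3 -c "
from station import manip
print(manip.sign_off()); s=manip.sense(); print(s['t'],s['force'],s['ft_torque'],s['finger_gap'])"
```

```text
the job is handed in; nothing more can be done
None
the job is handed in; nothing more can be done
```

The cartridge is in the socket, pressed flush and turned clockwise to the stop, with the fingers still gripping it. I handed the job in at about t = 13.9 s of the 45 s allowed.

- **Work done:** I gripped the white flat-sided cartridge across its flats and lowered its lugs through the notches. I then pressed it against the spring until the flange met the rim and twisted it while keeping it pressed.
- **Flush:** the flange top measured about 5.06 mm above the rim in the wrist depth image, against a 5 mm thick flange. The push was about 19 N and the height did not change during the twist.
- **At the stop:** the tool turned about 89° in total. Over the last few degrees the torque rose from about 0.1 to 0.6 N m, as it should against the stop.
- **Other objects:** in the last top view the blank, objective, oil bottle and purple look-alike show no visible shift; I compared them by eye only.

**Small disagreements:**
- The tool is tilted about 0.7°, with a side force of about 4 N and a moment of about 1 N m.
- The grip's angle in the camera differs from the tool's by about 0.6°, which is small yield in the fingers.
- My first fixed-camera fits of the socket were about 2 mm off the wrist-camera fit. I used the wrist fit, and the plug and lugs went in without catching.

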